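# Nest a heating set on the hotplate

## Task

Build the heating set up on the hotplate, one piece after another from the bottom: set the shallow blue dish on the middle of the hotplate's round white plate, stand the aluminium block in the dish, stand the amber glass jar in the block's well, and last put the red cap over the jar's mouth. Every piece must be let go before the next is added and sit fully home and upright; leave the green jar and the cork ring where they are.

Things in the scene. Friction and masses are not known exactly. Their poses are not given: they have to be found in the camera images.
- plate_top (a point): Centre of the top face of the hotplate's round white heating plate, 60 mm above the table. Plate diameter 120 mm, with a thin grey circle of 90 mm diameter on it. The hotplate is a low grey box, 165 x 135 mm (the plate lies 12 mm from its middle, towards its rear), fixed to the table, controls at its own +x end; z up.
- carrier_center (a point): Shallow round blue metal dish, loose, open upward: outer diameter 68, height 18, inner diameter 60, floor 7 mm thick (recess 11 deep). The point is its centre, 9 mm above its underside; z up.
- block_center (a point): Round bare-aluminium block, loose: outer diameter 52, height 50, with a well of 43 mm diameter and 28 mm depth in its top (solid floor 22 mm). The point is its centre, 25 mm above its underside; z up.
- jar_center (a point): Open amber (brown) glass jar, a plain straight cylinder, loose, standing mouth up: outer diameter 35, height 68, wall 2.5 mm. The point is its centre, 34 mm above its underside; z up.
- cap_center (a point): Red plastic cap, loose, lying the right way up: a disc of 49 mm diameter and 12 mm height, hollow below (recess 43 mm diameter, 8 mm deep), with an upright round knob on top, 20 mm diameter and 26 mm high. Total height 38; the point is half-way up, 19 mm above its underside; z up.
- green_jar_center (a point): Open green glass jar, same shape and size as the amber one; not wanted, leave it. The point is its centre, 34 mm above its underside.
- cork_ring_center (a point): Loose cork ring, outer diameter 72, hole 36, height 24; leave it. The point is its centre, 12 mm above the table.
- controller: Black temperature controller box, 150 x 130 mm, 56 mm high, fixed to the table; origin at the centre of its underside. It takes the place on the left or the right that the hotplate does not.

How it is judged:
By the outcome, as a careful person would: the job done as asked, in the order asked, and still so for the second after the job is handed in, with the robot touching nothing.
It also fails if it takes over 136 s, if anything falls off the work surface, if the arm or the gripper's body presses on something with over 40 N, if the wrist force passes 120 N, or if a joint passes its speed limit or range.

## Robot

A 6-joint arm with a two-finger parallel gripper is mounted at the origin on the work surface. World frame = base frame: x ahead of the robot, y to its left, z up, the work surface at z = 0. Lengths are in mm, angles in degrees, forces in N, time in s.
With the tool pointing down it reaches from about 300 to 775 mm from the base axis. Payload 14.6 kg.
Tool frame: the origin (TCP) lies on the centre line of the jaws, within the pads' length; the fingertips stand 8 mm ahead of it and the grasp point (between the pads) lies 11 mm behind it; z points along the fingers, x is the direction in which the jaws open and shut, and the axes are right-handed (so a half turn about z gives the same grasp; the last joint's range is limited). The gripper opens to 85 mm and grips with 20 to 120 N. Pads are 22 mm wide; open, the fingers measure 114 mm over their backs; the gripper's body (76 mm by 85 mm) begins 54 mm behind the grasp point. The pads swing forward as they close: fully open they stand 13 mm farther back than shut.
Start: joints at [-74.863, 17.183, 87.147, -0, 75.671, -3.816], TCP at [178.633, -520.173, 239.281] pointing down, gripper open.
Joint ranges: [-173.82, 173.82], [-45.26, 126.66], [13.44, 144.39], [-59.66, 239.66], [0, 175.72], [-146.38, 146.38]. Speed limits (degrees/s): [127.2, 127.2, 147.25, 180, 180, 180].

## Interface

Orientations are given as a 3x3 rotation matrix whose columns are the frame's x, y, z axes.
In Python, from workcell import robot, gripper_to, snapshot, nets gives the robot as it stands. The module is installed in compiled form; this text tells all that it offers. Calls block until the motion is done:
- robot.reach(position, orientation): joint-space move of the TCP to a pose.
- robot.line_to(position, v=150, attitude=None, contact_N=None): straight line of the TCP; attitude=None keeps the orientation; v is the mean speed in mm/s. With contact_N (N) it stops when the force on the tool has changed by that much, and returns True; else False.
- robot.move_joints(angles): joint-space move.
- gripper_to(opening): opening from 0.0 (shut) to 1.0 (fully open); the grip force is fixed at half the most; returns when the fingers have stopped.
- robot.wait(seconds).
- robot.solve_ik(position, orientation): joint angles nearest the present ones, or None.
- robot.get_obs(): the state.
- snapshot(name): name is "scene" or "top" or "wrist"; returns a dict with "frame" (384x512x3 uint8, red, green, blue), "fx", "fy", "cx", "cy" (pixels), "R" (3x3) and "t" (3): a world point X has camera coordinates R X + t. Camera axes: x right, y down, z forward; pixel columns grow to the right and rows downward; lengths in mm; the calibration is good to about 2 mm. A picture is of the moment at which its call begins. There is no depth.
A pose or a line that the arm cannot do raises robot.MotionError and nothing moves.
- robot.close_job(): hands the job in, once; it reports no verdict.
Trained networks look in the newest picture that a camera, given by its name, has taken for a name from the list of things; names that differ only in an ending like _2 or _b are one class to them, and where a whole thing is asked for, a point or a joint stands for the part that bears it (a point fixed in the world has none). Each returns a list of dicts, best first, with "confidence" (0 to 1); they miss things now and then, are a little off and sometimes report something else, mostly with a low value. They report only what shows in the picture. A call takes as long as a camera call.
- nets.spot_in(camera, target): "location" ([column, row] in pixels, amid what is visible of it).
- nets.silhouettes(camera, target): "region" (384x512 bool, what is visible of it) and "location" ([column, row] in pixels, amid what is visible of it).
The state is a dict: "time": time; "joints": joint angles; "joint_vel": joint speeds; "joint_efforts": joint torques, N m; "tcp_pos": TCP position; "eef_rot": TCP orientation; "wrist_force": force on the tool from outside, world axes, zero at the start; "wrist_torque": the same for the moment, N m; "grip_width": opening from 0.0 (shut) to 1.0 (fully open).
Only numpy, scipy, OpenCV 4.12 (cv2) and the standard library are available. Lean on these libraries where they do the work, as an engineer would, in place of code of your own. Each camera call takes 0.05 s, during which the arm holds its last target.

## Working session

There is one attempt and no reset: what is moved stays moved. The work goes in short steps, each a Python script; the robot and the scene stay as the last script left them, time stands still between calls to the robot, and variables do not carry over. Pictures are saved under pics/ and viewed, and the job is handed in when it is done.

```bash
mkdir -p pics
cat > h.py <<'E'
import numpy as np, cv2
from workcell import robot, gripper_to, snapshot, nets
def save(s,n): cv2.imwrite('pics/'+n,s['frame'][:,:,::-1])
def ray(s,p,z):
    d=np.array([(p[0]-s['cx'])/s['fx'],(p[1]-s['cy'])/s['fy'],1.])
    R=np.array(s['R']);t=np.array(s['t']);c=-R.T@t;w=R.T@d
    return c+w*(z-c[2])/w[2]
def proj(s,X):
    c=np.array(s['R'])@np.array(X,float)+np.array(s['t'])
    return np.array([s['fx']*c[0]/c[2]+s['cx'],s['fy']*c[1]/c[2]+s['cy']])
E
python3 - <<'E'
from h import *
print(robot.get_obs())
for c in ['scene','top','wrist']:
    s=snapshot(c); save(s,c+'0.png')
    R=np.array(s['R']);print(c,s['fx'],s['cx'],s['cy'],'cam',-R.T@np.array(s['t']),'fwd',R[2])
    if c=='wrist': continue
    for n,z in dict(plate_top=60,carrier_center=9,block_center=25,jar_center=34,cap_center=19,green_jar_center=34,cork_ring_center=12,controller=28).items():
        for r in nets.spot_in(c,n)[:3]:
            print(n,round(r['confidence'],2),np.round(r['location']),np.round(ray(s,r['location'],z)))
E
```

```text
{'time': 0.0, 'joints': array([-7.48645979e+01,  1.72170340e+01,  8.71811081e+01, -1.13214165e-03,
        7.56715577e+01, -3.81575194e+00]), 'joint_vel': array([ 0.01462123,  0.01499564, -0.0298274 , -0.07203181,  0.02968512,
        0.10582991]), 'joint_efforts': array([-1.44403744e-03, -5.43501914e+01, -3.61791873e+01, -1.22044780e-04,
        3.98823962e-03,  2.00363178e-05]), 'tcp_pos': array([ 178.55198996, -519.96283375,  238.70189468]), 'eef_rot': array([[ 3.24766392e-01, -9.45794205e-01, -3.36108075e-04],
       [-9.45793484e-01, -3.24766560e-01,  1.16929478e-03],
       [-1.21506889e-03, -6.18588213e-05, -9.99999260e-01]]), 'wrist_force': array([ 0.03705171,  0.09712027, -0.02123183]), 'wrist_torque': array([ 0.00486661,  0.01152947, -0.03605562]), 'grip_width': 1.0023366844765254}
scene 409.5790828093766 258.3860315587589 192.17278004699824 cam [1315.22521045  -46.92740403  708.33695817] fwd [-0.77203982  0.0333795  -0.63469703]
plate_top 0.67 [124. 197.] [ 519. -348.   60.]
carrier_center 0.96 [204. 222.] [ 570. -152.    9.]
block_center 0.77 [286. 178.] [427.  67.  25.]

[... 356 characters left out ...]
49547      8.94928365 1228.85362606] fwd [ 0.12732826 -0.00398098 -0.99185264]
plate_top 0.67 [378. 217.] [ 471. -344.   60.]
plate_top 0.56 [142. 215.] [473. 332.  60.]
carrier_center 0.78 [308. 184.] [ 573. -151.    9.]
block_center 0.53 [237. 230.] [432.  62.  25.]
jar_center 0.72 [219. 183.] [571. 115.  34.]
cap_center 0.7 [289. 153.] [666. -92.  19.]
cap_center 0.7 [236. 234.] [422.  66.  19.]
green_jar_center 0.72 [255. 177.] [590.  10.  34.]
cork_ring_center 0.61 [296. 225.] [ 449. -114.   12.]
controller 0.92 [143. 212.] [482. 340.  28.]
wrist 324.0655460021275 254.3700874687301 194.091081575562 cam [ 242.98699694 -498.0612365   373.07328911] fwd [-0.24889381 -0.08582177 -0.96472094]
```

View pics/scene0.png

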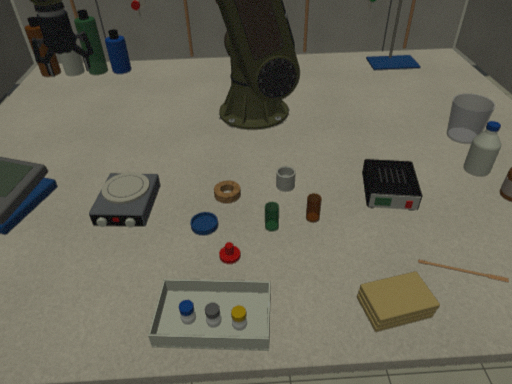

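View pics/top0.png

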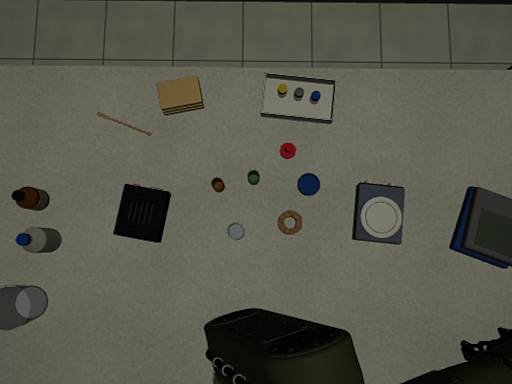

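View pics/wrist0.png

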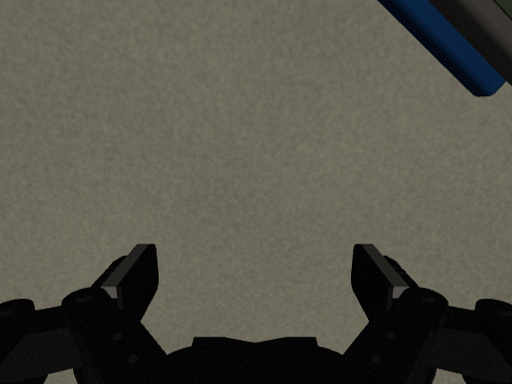

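The pictures agree with the networks. In the scene view the hotplate is at (125,197), dish (204,223), block (286,178), amber jar (314,207), cap (229,254), cork (228,191) and green jar (272,216). Low-confidence doubles lie on the controller and block. Next I fit cylinder models to the silhouettes and take a wrist look at the plate.

```bash
cat >> h.py <<'E'
from scipy.optimize import minimize
CYL=dict(carrier_center=[(34,0,18)],block_center=[(26,0,50)],jar_center=[(17.5,0,68)],cap_center=[(24.5,0,12),(10,12,38)],
 green_jar_center=[(17.5,0,68)],cork_ring_center=[(36,0,24)],disc=[(60,0,0)])
A=np.linspace(0,2*np.pi,48,endpoint=False)
def render(s,cyl,x,y,zb,S=4):
    m=np.zeros((384*S,512*S),np.uint8)
    for r,a,b in cyl:
        P=np.array([proj(s,(x+r*np.cos(t),y+r*np.sin(t),zb+h)) for t in A for h in (a,b)])
        hull=cv2.convexHull(((P+.5)*S).astype(np.float32)).round().astype(np.int32)
        cv2.fillConvexPoly(m,hull,1)
    return cv2.resize(m.astype(np.float32),(512,384),interpolation=cv2.INTER_AREA)
def fit(s,mask,cyl,x0,zb=0):
    M=mask.astype(np.float32)
    def f(p):
        r=render(s,cyl,p[0],p[1],zb); return np.abs(r-M).sum()/M.sum()
    o=minimize(f,x0,method='Nelder-Mead',options=dict(initial_simplex=[x0,[x0[0]+6,x0[1]],[x0[0],x0[1]+6]],xatol=.2,fatol=1e-4,maxiter=60))
    return o.x,o.fun
def R(yaw):
    c,s=np.cos(np.radians(yaw)),np.sin(np.radians(yaw))
    return np.array([[c,s,0],[s,-c,0],[0,0,-1.]])
def camhover(x,y,yaw,z): # TCP pose
    return robot.reach([x,y,z],R(yaw))
E
python3 - <<'E'
from h import *
g=dict(carrier_center=(571,-151),block_center=(430,65),jar_center=(568,118),cap_center=(675,-92),green_jar_center=(588,14),cork_ring_center=(453,-107))
for c in ['scene','top']:
    s=snapshot(c)
    for n in g:
        for r in nets.silhouettes(c,n):
            p=ray(s,r['location'],20)[:2]
            if np.linalg.norm(p-g[n])<40:
                print(c,n,r['region'].sum(),round(r['confidence'],2),*fit(s,r['region'],CYL[n],list(g[n]))); break
        else: print(c,n,'none')
yaw=np.degrees(np.arctan2(-344,485))
robot.reach([490,-344,250],R(yaw))
s=snapshot('wrist');save(s,'plate1.png');print(robot.get_obs()['time'],robot.get_obs()['joints'],proj(s,(480,-344,60)))
for r in nets.spot_in('wrist','plate_top'): print(r,ray(s,r['location'],60))
E
```

```text
scene carrier_center 528 0.82 [ 574.20245743 -151.37735748] 0.07244317978620529
scene block_center 405 0.77 [429.89198208  64.31619835] 0.12932099401950836
scene jar_center 338 0.63 [564.46313477 119.93505859] 0.20395709574222565
scene cap_center 338 0.79 [677.91611248 -89.19607341] 0.12962278723716736
scene green_jar_center 385 0.9 [590.29829407  14.82077026] 0.0886363610625267
scene cork_ring_center 499 0.88 [458.37336731 -94.90517426] 0.10470941662788391
top carrier_center 394 0.59 [ 573.45118141 -148.90993404] 0.08708756417036057
top block_center 273 0.78 [431.45843506  67.58737183] 0.050137363374233246
top jar_center 109 0.53 [562.78238678 121.14497375] 0.47821101546287537
top cap_center 207 0.59 [676.7353363  -86.35089874] 0.08363526314496994
top green_jar_center 142 0.52 [588.15472412  17.33444214] 0.12103873491287231
top cork_ring_center 363 0.56 [455.98129749 -91.46631765] 0.3567493259906769
3.0417 [-3.86917871e+01  2.30085164e+01  7.78984400e+01 -1.03968492e-02
  7.90942862e+01 -3.22836819e+00] [245.57088366 179.05027558]
{'location': [262.4, 171.5], 'confidence': 0.56} [ 498.53576419 -347.54695182   60.        ]
```

View pics/plate1.png

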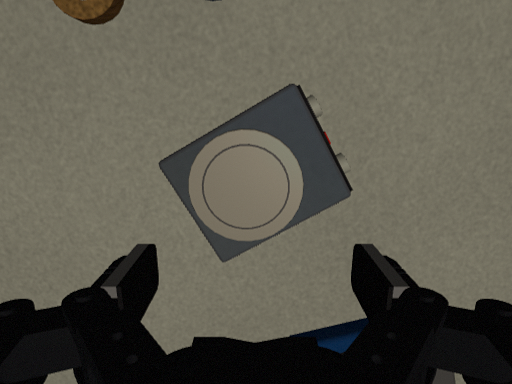

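The wrist view shows the plate centred near (246,185), inside the grey housing, with the 90 mm ring visible. The network's point (262,171) is amid the hotplate as a whole, so I fit the bright disc instead, then look at the dish.

```bash
cat >> h.py <<'E'
def platefit(s,x0=(478,-343)):
    g=cv2.cvtColor(s['frame'],cv2.COLOR_RGB2LAB).astype(int)
    c=proj(s,(*x0,60)); yy,xx=np.mgrid[:384,:512]
    rad=np.linalg.norm(proj(s,(x0[0],x0[1]+60,60))-c)
    near=np.hypot(xx-c[0],yy-c[1])<rad*1.25
    t,_=cv2.threshold(g[...,0][near].astype(np.uint8).reshape(-1,1),0,255,cv2.THRESH_OTSU)
    m=((g[...,0]>t)&near).astype(np.uint8)
    m=cv2.morphologyEx(m,cv2.MORPH_OPEN,np.ones((3,3)))
    n,l,st,ce=cv2.connectedComponentsWithStats(m)
    cs,_=cv2.findContours((l==1+np.argmax(st[1:,4])).astype(np.uint8),cv2.RETR_EXTERNAL,cv2.CHAIN_APPROX_NONE)
    h=cv2.convexHull(max(cs,key=cv2.contourArea)); mm=np.zeros((384,512),np.uint8);cv2.fillConvexPoly(mm,h,1)
    return fit(s,mm,CYL['disc'],list(x0),60)
def netfit(c,s,n,x0,zb=0,lim=40):
    for r in nets.silhouettes(c,n):
        p=ray(s,r['location'],zb+20)[:2]
        if np.linalg.norm(p-np.array(x0))<lim:
            return (*fit(s,r['region'],CYL[n],list(x0),zb),r['confidence'])
    return None
E
python3 - <<'E'
from h import *
for c in ['wrist','scene','top']:
    s=snapshot(c);print(c,platefit(s))
p=(573,-150);yaw=np.degrees(np.arctan2(p[1],p[0]))
robot.reach([p[0],p[1],160],R(yaw))
s=snapshot('wrist');save(s,'dish1.png');print(netfit('wrist',s,'carrier_center',p),robot.get_obs()['time'],robot.get_obs()['tcp_pos'])
E
```

```text
wrist (array([ 466.4790082 , -365.87972069]), np.float64(0.8218909502029419))
scene (array([ 471.9163208 , -353.98980713]), np.float64(0.42104020714759827))
top (array([ 476.70886612, -347.08538055]), np.float64(0.4431699812412262))
(array([ 575.71495035, -150.23122302]), np.float64(0.021542951464653015), 0.85) 4.2583 [ 572.97597768 -151.53497697  160.80110919]
```

View pics/dish1.png

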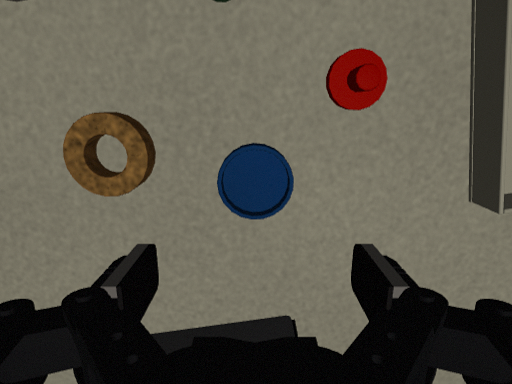

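The dish is at (256,180) in the wrist picture, and all views agree with its fit (residual 2 %). The plate threshold merged with the table, so I use the disc inside the grey ring and look at the plate again; that is cheap.

```bash
cat >> h.py <<'E'
def platefit(s,x0=(478,-343)):
    g=cv2.GaussianBlur(cv2.cvtColor(s['frame'],cv2.COLOR_RGB2GRAY),(3,3),0)
    c=proj(s,(*x0,60)); rad=np.linalg.norm(proj(s,(x0[0],x0[1]+60,60))-c)
    best=None
    for t in range(40,240,4):
        m=(g>t).astype(np.uint8)
        n,l,st,ce=cv2.connectedComponentsWithStats(m,connectivity=4)
        k=l[int(c[1]),int(c[0])]
        if k==0: continue
        w,h=st[k,2],st[k,3]
        if max(w,h)<rad*2.3 and min(w,h)>rad*.8:
            cs,_=cv2.findContours((l==k).astype(np.uint8),cv2.RETR_EXTERNAL,cv2.CHAIN_APPROX_NONE)
            mm=np.zeros((384,512),np.uint8);cv2.fillConvexPoly(mm,cv2.convexHull(max(cs,key=cv2.contourArea)),1)
            for r in (60,44.5):
                o=fit(s,mm,[(r,0,0)],list(x0),60)
                if best is None or o[1]<best[1]: best=(*o,r,t)
    return best
E
python3 - <<'E'
from h import *
robot.reach([490,-344,250],R(-35))
robot.wait(.3)
print(robot.get_obs()['tcp_pos'])
for c in ['wrist','scene','top']:
    s=snapshot(c);b=platefit(s);print(c,b)
    f=s['frame'].copy()
    if b:
        for r in (60,45):
            P=np.array([proj(s,(b[0][0]+r*np.cos(t),b[0][1]+r*np.sin(t),60)) for t in A]);cv2.polylines(f,[P.round().astype(np.int32)],1,(0,255,0))
    cv2.imwrite(f'pics/pf_{c}.png',f[:,:,::-1])
E
```

```text
[ 490.42069481 -343.26420885  249.67366937]
wrist (array([ 474.56632328, -351.15895796]), np.float64(0.008900909684598446), 60, 72)
scene (array([ 467.60181308, -352.58283401]), np.float64(0.24799250066280365), 44.5, 124)
top (array([ 481.78535223, -336.76524448]), np.float64(0.26324689388275146), 44.5, 112)
```

View pics/pf_wrist.png

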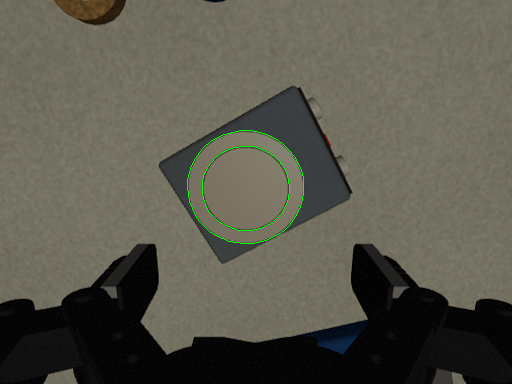

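The wrist fit on the plate is excellent (0.9 % residual): (474.6,-351.2). The scene and top plate fits failed (25 % residual), so I discard them. Now I grasp the dish, feeling for the table with the tips first.

Run:
```python
from h import *
p=(575,-150.3);yaw=np.degrees(np.arctan2(p[1],p[0]))
robot.reach([*p,120],R(yaw))
robot.line_to([*p,30],v=120)
o=robot.get_obs();print(o['tcp_pos'],o['wrist_force'])
hit=robot.line_to([*p,0],v=20,contact_N=4)
o=robot.get_obs();print(hit,o['tcp_pos'],o['wrist_force'],o['time'])
z=o['tcp_pos'][2]
robot.line_to([*p,z+6],v=40)
gripper_to(0.0)
o=robot.get_obs();print(o['tcp_pos'],o['wrist_force'],o['grip_width'],o['time'])
```

```text
[ 575.42890304 -150.54068542   30.8192108 ] [-0.62848309 -0.84044937  0.7662701 ]
False [ 5.75041695e+02 -1.50329102e+02  8.94671121e-02] [0.2994704  0.32577068 0.13846951] 9.15
[ 575.22773075 -150.3508979     7.04342041] [-4.22677946  1.2833814  11.44532939] 0.7745093962012476 9.7833
```

Run:
```python
from h import *
p=(575,-150.3)
robot.line_to([*p,12],v=20); o=robot.get_obs();print(o['tcp_pos'],o['wrist_force'],o['grip_width'])
robot.line_to([*p,130],v=150); o=robot.get_obs();print(o['tcp_pos'],o['wrist_force'],o['grip_width'],o['time'])
s=snapshot('wrist');save(s,'dish2.png')
s=snapshot('scene');save(s,'dish2s.png')
```

```text
[ 574.96283553 -150.30358676   11.93625249] [ 0.67795057  0.26497956 -1.26508523] 0.7711517613537926
[ 574.54718008 -150.16263576  128.96303454] [ 0.63042164  0.03427006 -0.5208296 ] 0.7712557986345058 11.1583
```

View pics/dish2.png

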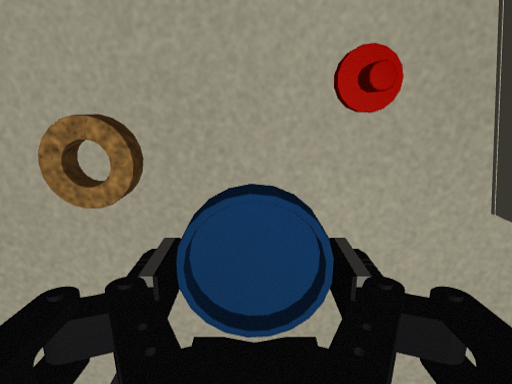

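View pics/dish2s.png

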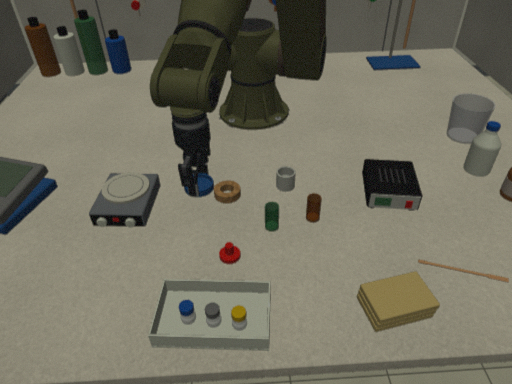

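The dish is held between the pads, centred at (255,258) in the wrist picture. I fit its position in the tool and place it on the plate.

Run:
```python
from h import *
s=snapshot('wrist');o=robot.get_obs()
r=netfit('wrist',s,'carrier_center',(575,-150),o['tcp_pos'][2]-7,lim=60);print(r)
rel=o['eef_rot'].T@np.array([*(r[0]-o['tcp_pos'][:2]),0]);print('rel tool',rel)
P=np.array([474.6,-351.2]);yaw=-36.
off=R(yaw)@np.array([0,rel[1],0]) if abs(rel[1])<5 else np.zeros(3)
q=P-off[:2];print(q)
robot.reach([*q,150],R(yaw))
robot.line_to([*q,76],v=120)
robot.wait(.3)
hit=robot.line_to([*q,60],v=10,contact_N=4)
o=robot.get_obs();print(hit,o['tcp_pos'],o['wrist_force'],o['time'])
```

```text
(array([ 575.88210416, -150.39683676]), np.float64(0.04678112268447876), 0.81)
rel tool [ 1.25010155 -0.10762859 -0.00211591]
[ 474.5367375  -351.28707336]
True [ 474.52100397 -351.28535451   67.11729367] [-1.22190821  0.47404741  5.03775182] 14.2667
```

Run:
```python
from h import *
q=[474.54,-351.29]
gripper_to(1.0)
o=robot.get_obs();print(o['tcp_pos'],o['wrist_force'],o['grip_width'])
robot.line_to([*q,140],v=120)
robot.line_to([*q,200],v=150)
robot.wait(.3)
s=snapshot('wrist');save(s,'dish3.png');print(robot.get_obs()['tcp_pos'],netfit('wrist',s,'carrier_center',(474,-351),60,80))
# plate annulus outer
b=platefit(s);print(b)
s=snapshot('scene');save(s,'dish3s.png');print(netfit('scene',s,'carrier_center',(474,-351),60,80),robot.get_obs()['time'])
```

```text
[ 474.14797706 -350.95765606   66.34388689] [-0.07318298 -0.19040447  0.26213232] 1.0021357729836273
[ 474.43913192 -351.20835518  199.46355306] (array([ 475.68020725, -351.43971062]), np.float64(0.053295038640499115), 0.83)
None
(array([ 473.75314093, -353.0478487 ]), np.float64(0.047057393938302994), 0.69) 16.4167
```

View pics/dish3.png

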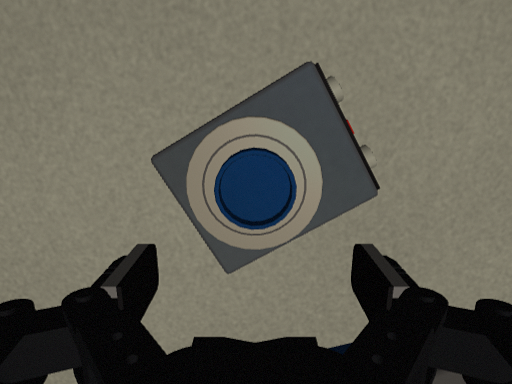

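The dish sits centred in the ring at (255,187). The wrist fit carries about +1.2 mm of bias along the jaw axis, the same as when the dish was held. Next is the block.

```bash
cat > pick_look.py <<'E'
from h import *
def look(n,p,z,name):
    yaw=np.degrees(np.arctan2(p[1],p[0]))
    robot.reach([p[0],p[1],z],R(yaw));robot.wait(.3)
    s=snapshot('wrist');save(s,name)
    r=netfit('wrist',s,n,p);print(n,r)
    if r is None: return None,yaw
    return np.array(r[0])-1.1*R(yaw)[:2,0],yaw
E
python3 - <<'E'
from pick_look import *
p,yaw=look('block_center',(430.5,66),210,'block1.png');print(p,yaw,robot.get_obs()['tcp_pos'],robot.get_obs()['time'])
E
```

```text
block_center (array([433.13914324,  66.31826332]), np.float64(0.059562597423791885), 0.74)
[432.05184693  66.15156981] 8.716156620096385 [430.56675549  65.81464866 209.96683739] 18.3667
```

View pics/block1.png

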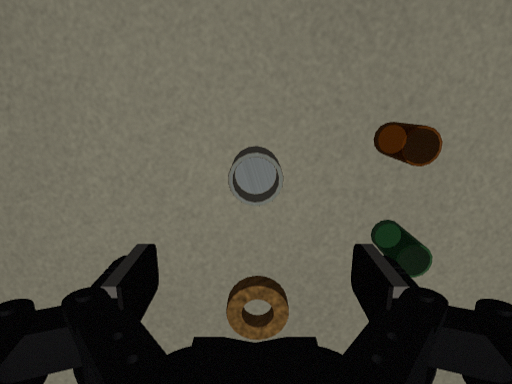

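The block stands at (256,175) with its well up, the two jars stand to its right, and the cork is below. All are clear of the jaws, so I grasp.

Run:
```python
from h import *
p=[431.6,66.2];yaw=8.7
robot.line_to([*p,100],v=150)
robot.line_to([*p,30],v=100)
o=robot.get_obs();print(o['tcp_pos'],o['wrist_force'])
gripper_to(0.0)
o=robot.get_obs();print(o['tcp_pos'],o['wrist_force'],o['grip_width'],o['time'])
robot.line_to([*p,200],v=150);robot.wait(.3)
o=robot.get_obs();print(o['tcp_pos'],o['wrist_force'],o['grip_width'],o['time'])
s=snapshot('wrist');save(s,'block2.png')
r=netfit('wrist',s,'block_center',p,o['tcp_pos'][2]-30,lim=80);print(r)
if r: print('rel tool',o['eef_rot'].T@np.array([*(r[0]-o['tcp_pos'][:2]),0]))
s=snapshot('scene');save(s,'block2s.png')
```

```text
[431.95011174  66.22026795  30.50811999] [-0.07342033 -0.85361749  0.00851321]
[431.93367299  66.22648814  30.64789029] [-2.5765293   0.17816154  9.32975363] 0.5798571051033281 20.5417
[431.51834381  66.19813454 199.70907636] [ 0.4286721   0.17827931 -1.55217407] 0.5851560090212946 22.125
(array([433.32367656,  67.23429931]), np.float64(0.08675658702850342), 0.97)
rel tool [ 1.94152202e+00 -7.50569785e-01 -1.01788416e-03]
```

View pics/block2.png

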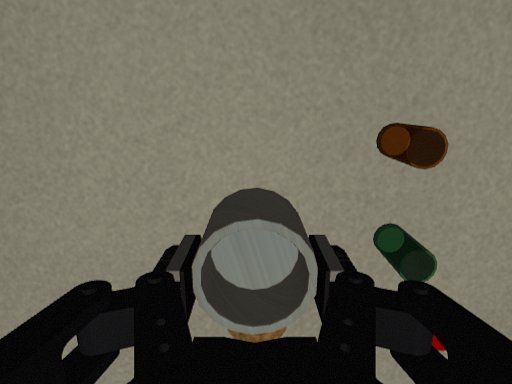

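The block is held upright and centred between the pads, with the well at (254,258). Placing it in the dish.

```bash
python3 - <<'E'
from h import *
yaw=-36.
q=np.array([474.6,-351.3])-(R(yaw)@np.array([0,-.4,0]))[:2]
robot.reach([*q,200],R(yaw))
robot.line_to([*q,116],v=100);robot.wait(.3)
o=robot.get_obs();print(o['tcp_pos'],o['wrist_force'])
hit=robot.line_to([*q,92],v=10,contact_N=4)
o=robot.get_obs();print(hit,o['tcp_pos'],o['wrist_force'],o['wrist_torque'],o['time'])
s=snapshot('scene');save(s,'block3s.png')
E
python3 -c "
import cv2;i=cv2.imread('pics/block3s.png')[130:250,60:220];cv2.imwrite('pics/block3c.png',cv2.resize(i,None,fx=4,fy=4,interpolation=2))"
```

```text
[ 474.44903357 -351.67325135  116.31009044] [ 0.7544867  -0.1562473  -2.14106637]
True [ 474.39330833 -351.62186883   97.73469443] [-0.64744425  0.66836719  4.91684761] [ 0.07092684  0.01904243 -0.04834287] 26.7667
```

View pics/block3c.png

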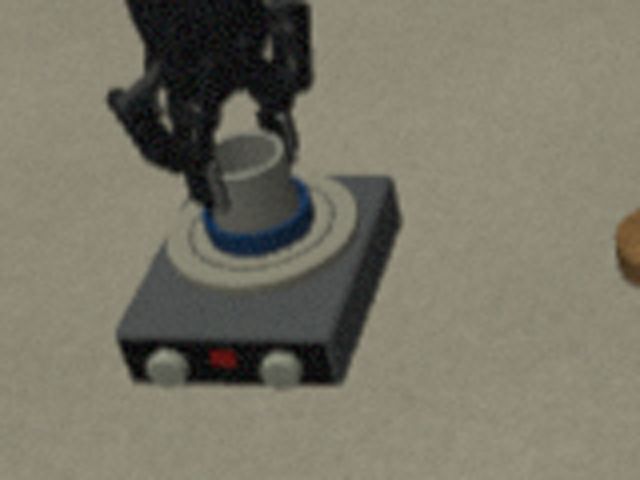

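The block stands inside the dish, contacting at TCP z 97.7 as expected (67+30.6). I release it and look.

Run:
```python
from h import *
q=robot.get_obs()['tcp_pos'][:2]
gripper_to(1.0)
o=robot.get_obs();print(o['tcp_pos'],o['wrist_force'])
robot.line_to([*q,180],v=100)
robot.line_to([*q,250],v=150);robot.wait(.3)
s=snapshot('wrist');save(s,'block4.png')
print(netfit('wrist',s,'block_center',(474,-351),67,90),netfit('wrist',s,'carrier_center',(474,-351),60,90),robot.get_obs()['time'])
```

```text
[ 473.99507526 -351.29043283   96.78756141] [-0.32211171 -0.3289887  -0.13043605]
(array([ 475.65041909, -351.3023985 ]), np.float64(0.0387067012488842), 0.98) (array([ 475.56991497, -351.20276251]), np.float64(3.179612874984741), 0.94) 29.3167
```

View pics/block4.png

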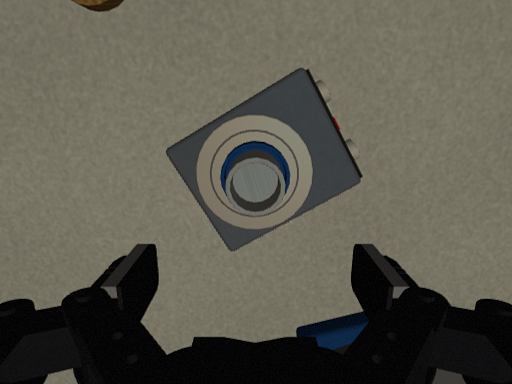

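Run:
```python
from pick_look import *
p,yaw=look('jar_center',(564,120.5),230,'jar1.png');print(p,yaw,robot.get_obs()['tcp_pos'],robot.get_obs()['time'])
```

```text
jar_center (array([567.36603845, 120.86543244]), np.float64(0.046035200357437134), 0.63)
[566.29031644 120.63560176] 12.060063905646237 [564.04273534 120.2817475  229.98809306] 31.4667
```

View pics/jar1.png

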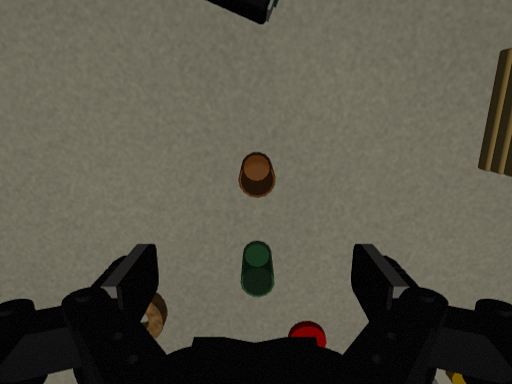

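The block stands upright in the dish (255,175). The amber jar stands at (257,172), with the green one clear of the jaws. I grasp the amber jar high, so the fingertips stay above the well's rim when it is placed.

Run:
```python
from h import *
p=[565.9,120.6]
robot.line_to([*p,130],v=150)
robot.line_to([*p,47],v=80)
o=robot.get_obs();print(o['tcp_pos'],o['wrist_force'])
gripper_to(0.0)
o=robot.get_obs();print(o['tcp_pos'],o['wrist_force'],o['grip_width'],o['time'])
z0=o['tcp_pos'][2]
robot.line_to([*p,230],v=150);robot.wait(.3)
o=robot.get_obs();print(o['tcp_pos'],o['wrist_force'],o['grip_width'],o['time'])
s=snapshot('wrist');save(s,'jar2.png')
r=netfit('wrist',s,'jar_center',p,o['tcp_pos'][2]-z0,lim=80);print(r)
if r: print('rel tool',o['eef_rot'].T@np.array([*(r[0]-o['tcp_pos'][:2]),0]))
s=snapshot('scene');save(s,'jar2s.png');f=s['frame'][60:260,200:400,::-1];cv2.imwrite('pics/jar2c.png',cv2.resize(f,None,fx=3,fy=3,interpolation=2))
```

```text
[566.20324097 120.67098954  47.53600765] [0.13821415 0.14025896 0.19789073]
[566.20871942 120.64783367  47.50026717] [-0.11466087 -1.11941413  5.41391345] 0.39791484433914426 34.0
[565.85480461 120.58487995 229.71220671] [-0.12079204 -0.04929856  0.47567908] 0.3970457284757317 35.6667
None
```

View pics/jar2.png

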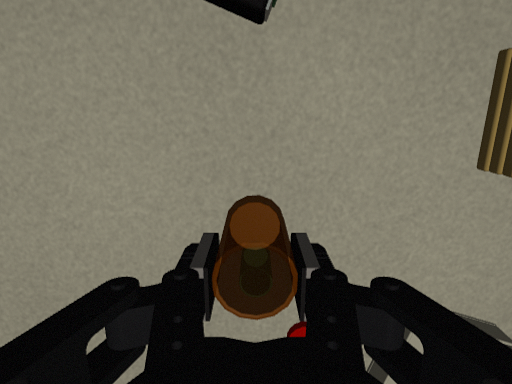

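View pics/jar2c.png

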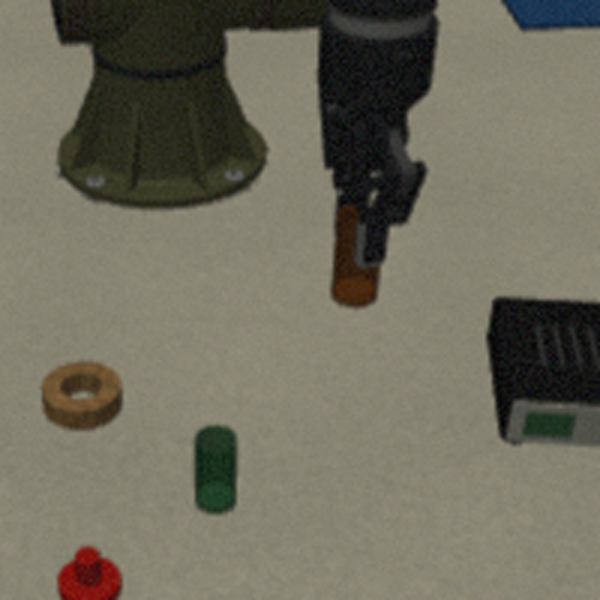

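The jar is held upright, its rim at (254,281). I check the offset from that rim centre and place it.

Run:
```python
from h import *
s=snapshot('wrist');o=robot.get_obs();T=o['tcp_pos']
c=ray(s,(254.5,280.5),T[2]+20.5);print('rel tool',o['eef_rot'].T@(c-T), 'pred px',proj(s,T+[0,0,20.5]))
rel=(o['eef_rot'].T@(c-T))[1]; rel=rel if abs(rel)<3 else 0
yaw=-36.
q=np.array([474.5,-351.4])-(R(yaw)@np.array([0,rel*.5,0]))[:2]
robot.reach([*q,235],R(yaw))
robot.line_to([*q,172],v=80);robot.wait(.3)
o=robot.get_obs();print(o['tcp_pos'],o['wrist_force'])
hit=robot.line_to([*q,128],v=15,contact_N=4)
o=robot.get_obs();print(hit,o['tcp_pos'],o['wrist_force'],o['wrist_torque'],o['time'])
s=snapshot('scene');save(s,'jar3s.png');cv2.imwrite('pics/jar3c.png',cv2.resize(s['frame'][130:250,60:220,::-1],None,fx=4,fy=4,interpolation=2))
```

```text
rel tool [  1.48793708  -0.84538311 -20.50004514] pred px [250.69696055 282.4317421 ]
[ 474.31777563 -351.78367494  172.27451308] [-0.50426612  0.78492718 -1.33538023]
True [ 474.28772407 -351.80058462  136.48463949] [-0.88429955  0.76224059  3.80728604] [0.04637719 0.07743664 0.00757145] 40.9333
```

View pics/jar3c.png

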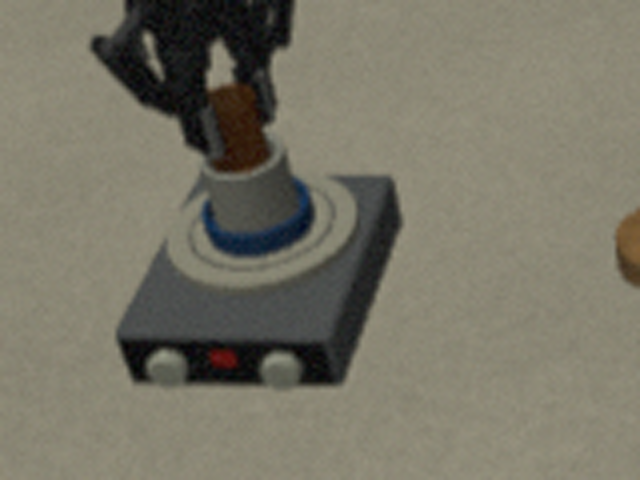

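Contact came at z 136.5 = 89+47.5, so the jar is on the well floor. I release it, check, then look at the cap.

Run:
```python
from pick_look import *
q=robot.get_obs()['tcp_pos'][:2]
gripper_to(0.8)
o=robot.get_obs();print(o['tcp_pos'],o['wrist_force'])
robot.line_to([*q,220],v=100)
robot.line_to([*q,290],v=150);robot.wait(.3)
s=snapshot('wrist');save(s,'jar4.png')
print(netfit('wrist',s,'block_center',(474,-351),67,90),netfit('wrist',s,'jar_center',(474,-351),89,120),robot.get_obs()['time'])
p,yaw=look('cap_center',(676.5,-88),190,'cap1.png');print(p,yaw,robot.get_obs()['tcp_pos'],robot.get_obs()['time'])
s=snapshot('scene');save(s,'jar4s.png');cv2.imwrite('pics/jar4c.png',cv2.resize(s['frame'][130:250,60:220,::-1],None,fx=4,fy=4,interpolation=2))
```

```text
[ 473.97636262 -351.50427258  135.67784349] [0.20924726 0.409063   0.93591967]
(array([ 476.32979634, -350.59080452]), np.float64(2.2417376041412354), 0.72) (array([ 475.57709455, -351.70661259]), np.float64(0.04343155398964882), 0.59) 43.475
cap_center (array([679.07585273, -88.32623153]), np.float64(0.03386889398097992), 0.86)
[677.9850429  -88.18433756] -7.411492859178873 [676.43609023 -88.34910178 190.16144137] 45.1833
```

View pics/jar4.png

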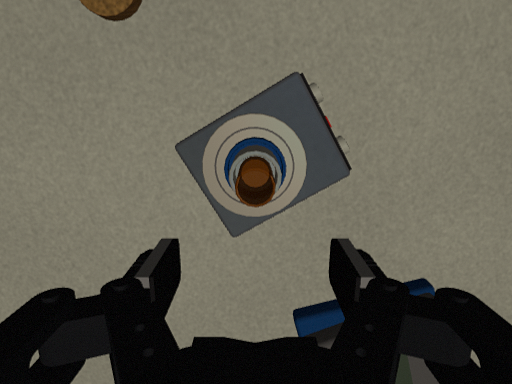

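View pics/cap1.png

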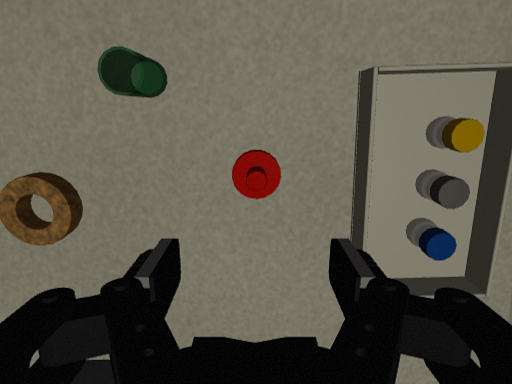

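View pics/jar4c.png

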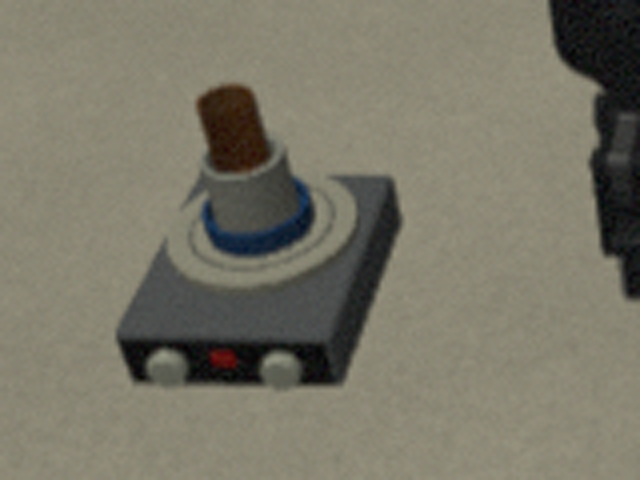

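The jar stands upright in the well (255,180 wrist; residual 4 %). The cap is at (257,175) with its knob up, clear of the tray. I grasp it by the knob.

Run:
```python
from h import *
p=[677.7,-88.2]
gripper_to(0.55)
robot.line_to([*p,90],v=150)
robot.line_to([*p,23],v=60)
o=robot.get_obs();print(o['tcp_pos'],o['wrist_force'])
gripper_to(0.0)
o=robot.get_obs();print(o['tcp_pos'],o['wrist_force'],o['grip_width'],o['time']);z0=o['tcp_pos'][2]
robot.line_to([*p,190],v=150);robot.wait(.3)
o=robot.get_obs();print(o['tcp_pos'],o['wrist_force'],o['grip_width'],o['time'])
s=snapshot('wrist');save(s,'cap2.png')
r=netfit('wrist',s,'cap_center',p,o['tcp_pos'][2]-z0,lim=90);print(r)
if r: print('rel tool',o['eef_rot'].T@np.array([*(r[0]-o['tcp_pos'][:2]),0]))
s=snapshot('scene');save(s,'cap2s.png');cv2.imwrite('pics/cap2c.png',cv2.resize(s['frame'][110:290,130:330,::-1],None,fx=3,fy=3,interpolation=2))
```

```text
[677.94836688 -88.23189878  23.51983992] [-0.03912774 -0.06315385  0.19182666]
[677.95761906 -88.24944287  23.52071521] [-0.64480558 -0.36753704  3.88100627] 0.21124060932260733 48.025
[677.63291585 -88.18583352 189.63337692] [-0.30307459  0.60188376 -0.88493576] 0.20721957232521207 49.5917
(array([678.92470513, -87.38531124]), np.float64(0.4420740008354187), 0.71)
rel tool [ 1.17774507e+00 -9.60453865e-01 -6.03993131e-04]
```

View pics/cap2.png

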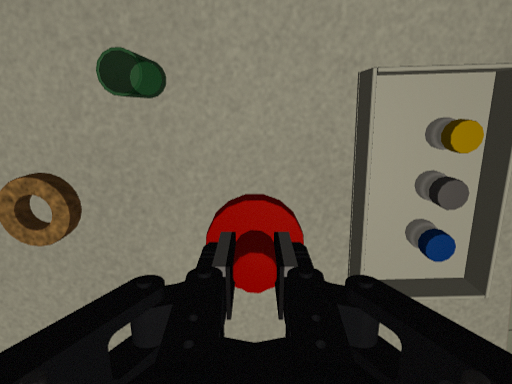

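View pics/cap2c.png

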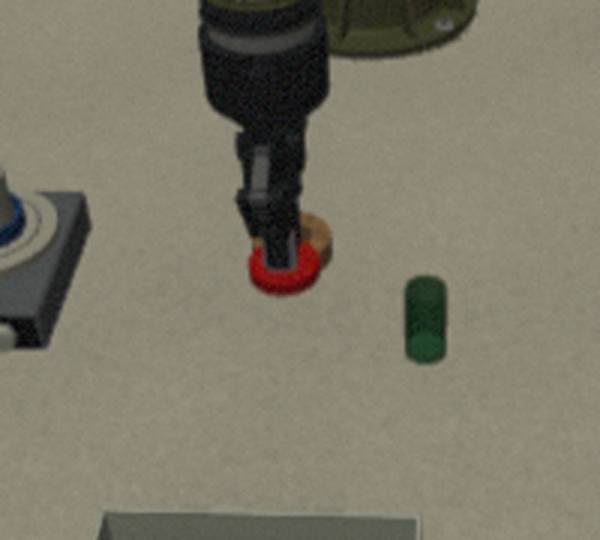

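The cap is held level and central. Expected TCP height when home is 172.5; a stop near 180.5 would mean it sits on the jar's rim.

Run:
```python
from h import *
yaw=-36.;q=np.array([474.4,-351.65])
robot.reach([*q,260],R(yaw))
robot.line_to([*q,198],v=80);robot.wait(.3)
o=robot.get_obs();print(o['tcp_pos'],o['wrist_force'])
hit=robot.line_to([*q,166],v=12,contact_N=3)
o=robot.get_obs();print(hit,o['tcp_pos'],o['wrist_force'],o['wrist_torque'],o['time'])
s=snapshot('scene');save(s,'cap3s.png');cv2.imwrite('pics/cap3c.png',cv2.resize(s['frame'][110:250,60:220,::-1],None,fx=4,fy=4,interpolation=2))
```

```text
[ 474.44176454 -351.71316435  198.26090949] [ 0.06199309 -0.10007628  0.00336369]
True [ 474.44725197 -351.67327341  172.50851895] [-0.4508798   0.81711089  5.14554635] [0.0171389  0.05314532 0.00962379] 54.1333
```

View pics/cap3c.png

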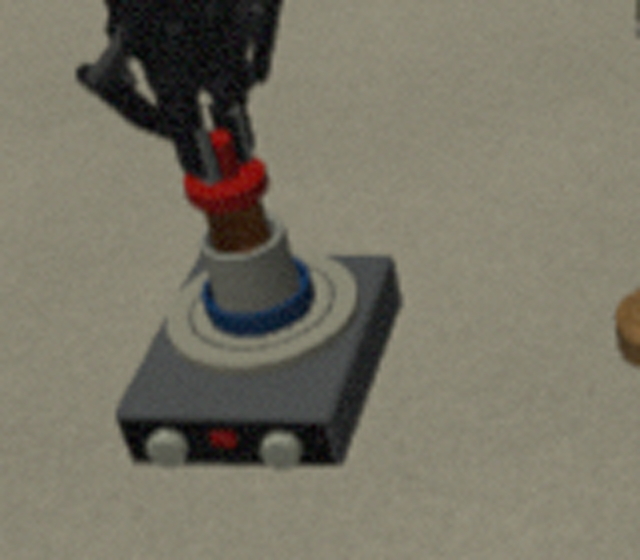

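The cap is home, at exactly 172.5. Release, retreat and check.

Run:
```python
from h import *
q=robot.get_obs()['tcp_pos'][:2]
gripper_to(0.6)
o=robot.get_obs();print(o['tcp_pos'],o['wrist_force'])
robot.line_to([*q,320],v=100);robot.wait(.3)
s=snapshot('wrist');save(s,'end_w.png')
print('cap w',netfit('wrist',s,'cap_center',(474,-351),149,150))
robot.reach([560,-150,320],R(-15.));robot.wait(.5)
s=snapshot('scene');save(s,'end_s.png');cv2.imwrite('pics/end_c.png',cv2.resize(s['frame'][110:250,60:220,::-1],None,fx=4,fy=4,interpolation=2))
for n,zb in [('cap_center',149),('jar_center',89),('block_center',67),('carrier_center',60)]: print(n,netfit('scene',s,n,(474,-351),zb,150))
for n,x in [('green_jar_center',(590,15)),('cork_ring_center',(458,-95))]: print(n,netfit('scene',s,n,x))
print(robot.get_obs()['time'])
```

```text
[ 474.14644286 -351.42594956  171.6633189 ] [-0.1467731   0.95199545 -0.29495777]
cap w (array([ 475.74833753, -351.27430804]), np.float64(0.04922204092144966), 0.78)
cap_center (array([ 518.95815699, -330.15279691]), np.float64(1.5792572498321533), 0.7)
jar_center (array([ 475.47738647, -351.86956787]), np.float64(1.9366830587387085), 0.55)
block_center (array([ 467.72685242, -354.95700073]), np.float64(0.5243983864784241), 0.75)
carrier_center (array([ 473.87530518, -352.50695801]), np.float64(1.8669241666793823), 0.75)
green_jar_center (array([589.22011948,  14.88205719]), np.float64(0.10000000149011612), 0.75)
cork_ring_center (array([458.35522461, -94.91064453]), np.float64(0.08668958395719528), 0.57)
58.3667
```

View pics/end_c.png

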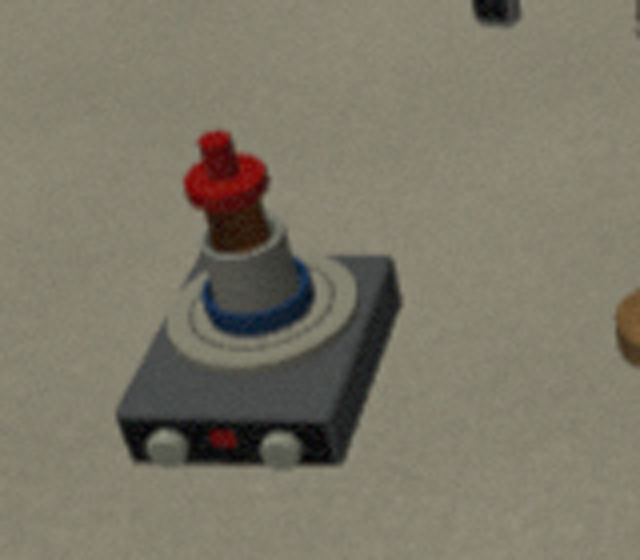

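View pics/end_w.png

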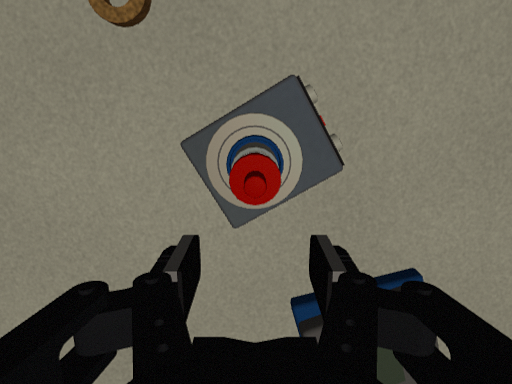

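The stack is complete and upright, with the cap at (255,178) in the wrist view and level in the scene view. Handing in.

```bash
python3 -c "
from h import *
print(robot.close_job())"
```

```text
the job is handed in; nothing more can be done
None
```

I built the stack on the hotplate in the order asked (dish, block, amber jar, cap), letting go of each piece before adding the next. I handed the job in at about 58 s of the allowed 136 s.

**Seating:** each piece touched down at the height expected when fully home:

| Piece | TCP height at contact (mm) | Expected when home (mm) |
|---|---|---|
| Dish | 67.1 | 67 |
| Block | 97.7 | 97.6 |
| Amber jar | 136.5 | 136.5 |
| Cap | 172.5 | 172.5 |

**Centring:** the wrist-camera fits after each release put every piece within about 1.5 mm of the plate centre, at about (474.6, −351.2). The last pictures show the whole stack upright and level. The green jar and cork ring had not moved, and the gripper was clear of everything.

**Checks that failed or disagreed:**
- **Plate position:** the scene- and top-camera fits failed (about 25 % residual), so it rests on the wrist-camera fit alone (0.9 %).
- **Final scene-camera fits:** the fits of the four stacked pieces had high residuals, because the pieces partly hide one another, and I did not use them. For the final state I relied on the contact heights, the wrist fits and the pictures.
- **Wrist fits:** they read about 1.2 mm too far along the jaw axis. I allowed for this when picking up the block, jar and cap.

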